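Free the bronze propeller's slide and draw it forward

ROBOT

A 6-joint arm with a two-finger parallel gripper is mounted at the origin on the work surface. World frame = base frame: x ahead of the robot, y to its left, z up, the work surface at z = 0. Lengths are in mm, angles in degrees, forces in N, time in s.
With the tool pointing down it reaches from about 350 to 850 mm from the base axis. Payload 8.1 kg.
Tool frame: the origin (TCP) lies at the very end of the fingers, on their centre line; the grasp point (between the pads) lies r.tcp_to_grasp behind it (r.tcp_to_grasp is the distance from the TCP to the grasp point, in mm); z points along the fingers, y is the line along which they close (so a half turn about z gives the same grasp; the last joint's range is limited). The gripper opens to 85 mm and grips with 20 to 120 N. Pads are 22 mm wide; open, the fingers measure 114 mm over their backs; the gripper's body (76 mm by 85 mm) begins 54 mm behind the grasp point. The pads swing forward as they close: fully open they stand 13 mm farther back than shut.
Start: joints at [64.893, 7.471, 85.268, -0, 87.261, -4.893], TCP at [207.295, 563.058, 231.292] pointing down, gripper open.
Joint ranges: [-169.43, 169.43], [-51.17, 129.36], [1.28, 143.12], [-76.62, 256.62], [0, 156.53], [-152.29, 152.29]. Speed limits (degrees/s): [136.94, 136.94, 159.86, 180, 180, 180].

INTERFACE

Orientations are given as [roll, pitch, yaw] about the fixed x, y, z axes, in that order (R = Rz(yaw) Ry(pitch) Rx(roll)).
In Python, from bench import r gives the robot as it stands.
- The arm moves only by the shell command python3 -m handwheel 'ROWS' [OPENING] [FORCE]. ROWS is JSON, a list of rows, each a list of 4 numbers: the shift along the tool's x, y, z in m, then the turn about the tool's z in degrees. A call has 1 to 10 rows; each row shifts and turns the commanded pose from where the row before left it, along the tool's axes as they then stand; what a row does not reach is not made up. A row lasts 1/10 s, in which the tool goes at most 50 mm and 8.59 degrees, less where a joint would pass 70% of its speed; a pose out of reach is approached as far as the arm can. A call is refused whole if a number of a shift passes 0.05 or a number of a turn 8.59, either way. A call with a gripper value outside its range is refused whole. OPENING is the finger opening in m, from 0 to 0.0854, set as the call begins (- or left out, the last holds). The fingers move at their own pace and stop on an object; FORCE is the grip in N (left out, the last holds). Time passes only in rows, so rows that do not move let the fingers close. It gives the time, the measured TCP pose, the force, the opening and the grip force at its end, in the units of the state.
- r.sense(): the state, without advancing time (a new reading comes with each control period).
- r.snapshot(name): name is "side" or "top"; returns the picture (480x640x3 uint8, red, green, blue); there is no depth.
- r.camera_params(name): a dict with "fx", "fy", "cx", "cy" (pixels), "R" (3x3) and "t" (3): a world point X has camera coordinates R X + t. Camera axes: x right, y down, z forward; pixel columns grow to the right and rows downward; lengths in mm; the calibration is good to about 2 mm. A picture is of the moment at which its call begins. camera_params takes no time and is no camera call.
- r.hand_in(): hands the job in; it is judged then, once.
The state is a dict: "time": time; "joint_pos": joint angles; "qd": joint speeds; "joint_efforts": joint torques, N m; "tool_pos": TCP position; "tcp_rot": TCP orientation; "ft_force": force on the tool from outside, world axes, zero at the start; "wrist_torque": the same for the moment, N m; "finger_gap": finger opening in mm; "grip_force": force on a finger pad.
Only numpy, scipy, OpenCV 4.12 (cv2) and the standard library are available. Lean on these libraries where they do the work, as an engineer would, in place of code of your own. Each camera call takes 0.05 s, during which the arm holds its last target. There are 200 camera calls.

TASK

Bring the bronze propeller forward for straightening: pull up the spring pin with the red T-handle on its slide, give it a quarter turn anticlockwise (seen from above) and let it down into its rest notch so that it stays up by itself. Then draw the propeller by its black knob all the way to the rubber stop at the robot's end of its slide and let go; leave the grey propeller's slide locked and its pin down.

Things in the scene. Friction and masses are not known exactly. Their poses are not given: they have to be found in the camera images.
- bronze_track: Fixed green slide, 330 x 130 mm, carrying the bronze propeller; on either side of the bench. Origin on the bench top under the propeller's locked axis; +x along the slide away from the robot, to the pin (axis at x = 105 mm, y = 0); the carriage travels along -x to a black rubber stop; z up. Pin collar: 34 mm square, castellated, top at z = 95 mm, on a bridge 130 mm wide, top at 60 mm.
- bronze_bar (a point): Middle of the red T-handle's bar on the bronze slide's spring pin: level round bar 14 mm thick, 64 mm long, its x axis along the bar. Seated: on the pin's axis, 135 mm above the bench, bar along the track's x. Parked: 18 mm higher, bar across the slide. Under the bar only its 7 mm stem for 30 mm. The spring pulls down with 6 N seated, 10 N fully up.
- bronze_knob (a point): Grip point of the black round knob on top of the bronze propeller: 36 mm in diameter, upright, from 97 to 139 mm above the bench; this point is on its axis at 120 mm. It moves with the carriage. The propeller below it is 152 mm across, all of it lower than 98 mm.
- bronze_pin (a joint): Lift of the bronze slide's pin in m: 0 seated in the carriage, 0.018 resting in the notch, 0.032 at most. Below about 0.012 it locks the carriage (1.5 mm play). It must be lifted 0.022 or more before the handle can turn freely.
- bronze_tee (a joint): Turn of the bronze slide's T-handle in rad, anticlockwise from above: 0 seated, 1.571 quarter turn; it turns no further and not the other way. Let down at the quarter turn (within about 15 degrees), a cross pin under the handle drops 4 mm into the collar's wide notch and the pin stays up.
- bronze_carriage (a joint): Travel of the bronze propeller's carriage in m: 0 locked, 0.080 at the rubber stop towards the robot. Sliding takes 2 to 4 N; it stays where it is left.
- grey_pin (a joint): Lift of the other, identical spring pin, on the slide of the grey aluminium propeller, in m: 0 seated. To be left alone.
- grey_carriage (a joint): Travel of the grey propeller's carriage in m: 0 locked. To be left alone.

How it is judged (in metres and radians):
On the way, in this order (a step that is already met when the one before it is completed fails the run):
1. the bronze slide's pin is pulled up, turned and let down into its rest notch, with the carriage still at its locked place (value of joint bronze_pin between 0.014 and 0.021 m and value of joint bronze_tee above 1.2 rad and value of joint bronze_carriage below 0.02 m), for 0.2 s.
2. the bronze propeller's carriage is drawn to the stop (value of joint bronze_carriage above 0.065 m), for 0.2 s.
At the end, for the whole second after the job is handed in: The bronze propeller's carriage stands still within 15 mm of the stop at the robot's end (travel over 65 of 80 mm), its pin rests up in the notch by itself (lift over 14 mm, turned to within about 20 degrees of the quarter turn), and the grey propeller's pin is still seated and its carriage locked (value of joint bronze_pin above 0.014 m and value of joint bronze_tee above 1.2 rad and value of joint bronze_carriage above 0.065 m and velocity of joint bronze_carriage below 0.01 m/s and value of joint grey_pin below 0.006 m and value of joint grey_carriage below 0.01 m); the robot touches nothing.
It fails at once if the grey slide's pin is lifted by more than 6 mm (value of joint grey_pin above 0.006 m).
It also fails if it takes over 54 s, if anything falls off the work surface, if the arm or the gripper's body presses on something with over 40 N, if the wrist force passes 120 N, or if a joint passes its speed limit or range.

## Working session

There is one attempt and no reset: what is moved stays moved. The work goes in short steps, Python scripts to look and compute and a shell command to move; the robot and the scene stay as the last step left them, time stands still between calls to the robot, and variables do not carry over. Pictures are saved under pics/ and viewed, at most 10 in all, crops included, and the job is handed in when it is done.

```bash
mkdir -p pics; python3 - <<'E'
from bench import r
import cv2,json
for n in("top","side"):
    cv2.imwrite(f"pics/{n}0.png",r.snapshot(n)[:,:,::-1]); p=r.camera_params(n); print(n,{k:(v.tolist() if hasattr(v,'tolist') else v) for k,v in p.items()})
print(r.tcp_to_grasp, r.sense())
E
```

```text
top {'fx': 577.9305469653121, 'fy': 577.9305469653121, 'cx': 318.0135887307211, 'cy': 248.3035469976583, 'R': [[0.012334892928265449, -0.9998709969475856, -0.010287851062756374], [-0.9953839461193748, -0.011298923430361735, -0.09530547800172141], [0.09517694166272633, 0.01141594465456323, -0.9953949095627193]], 't': [1.987738244584405, 598.712462997164, 870.1337895390366]}
side {'fx': 566.0994975425916, 'fy': 566.0994975425916, 'cx': 327.6372334926516, 'cy': 239.3632727250684, 'R': [[-0.9731168894649294, -0.23028656393786864, -0.003408505213513218], [-0.16961540043071555, 0.7265946985752126, -0.6658008410471737], [0.15580158976990138, -0.6473239084662992, -0.7461217207353541]], 't': [582.6155625363056, 157.9236744806129, 867.9527509275828]}
18.700000000000003 {'time': 0.1, 'joint_pos': array([ 6.48922777e+01,  7.51160919e+00,  8.53228805e+01,  1.07020514e-03,
        8.72634151e+01, -4.89363264e+00]), 'qd': array([ 0.02681849, -0.002784  , -0.17198262, -0.09588541, -0.00031462,
        0.00538557]), 'joint_efforts': array([ 2.09055339e-03, -5.70962477e+01, -5.01934326e+01, -5.08815015e-05,
        8.52504512e-03,  5.84308282e-05]), 'tool_pos': array([207.08088026, 562.59455551, 230.34224273]), 'tcp_rot': array([-1.79902543e+02, -9.41687459e-03,  1.59785850e+02]), 'ft_force': array([ 0.09199888, -0.17289584, -0.86185521]), 'wrist_torque': array([-0.04127616, -0.00381365, -0.03601436]), 'grip_force': 0.0, 'finger_gap': 85.30806553454872}
```

View pics/top0.png

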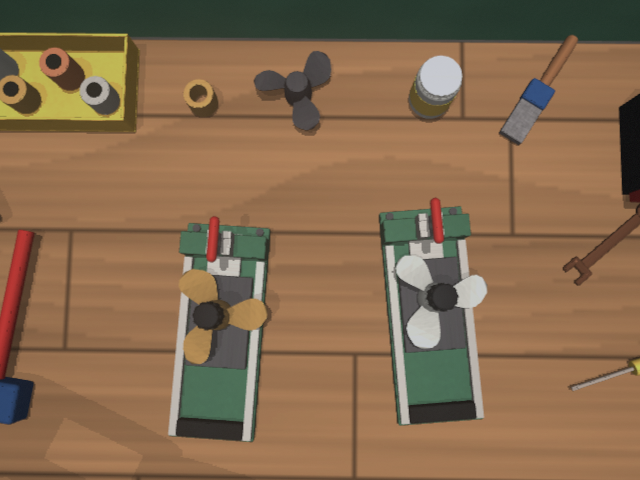

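View pics/side0.png

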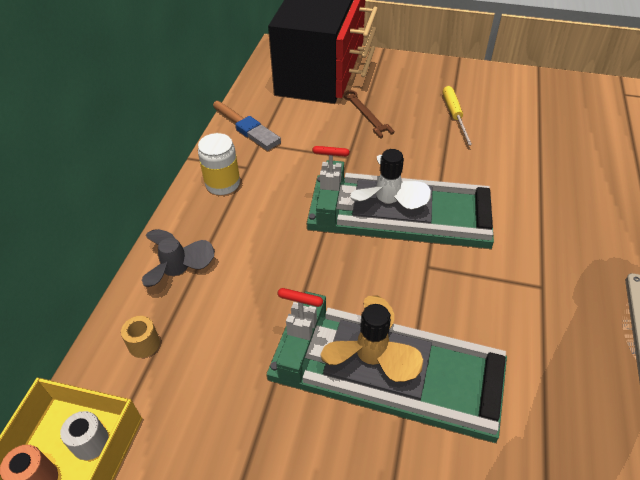

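The top view shows the bronze slide at about columns 170-270, with the red bar around (213,239) and the knob at (208,316). In the side view the bar is near (300,297) and the knob near (375,322). I'll enlarge both.

```bash
python3 - <<'E'
import cv2,numpy as np
t=cv2.imread("pics/top0.png")[205:345,165:280];s=cv2.imread("pics/side0.png")[280:350,270:400]
a=cv2.resize(t,None,fx=4,fy=4,interpolation=2);b=cv2.resize(s,None,fx=2.5,fy=2.5,interpolation=2)
o=np.zeros((560,790,3),np.uint8);o[:a.shape[0],:a.shape[1]]=a;o[:b.shape[0],462:462+b.shape[1]]=b
cv2.imwrite("pics/c0.png",o)
for n in("top","side"):
    im=cv2.imread(f"pics/{n}0.png").astype(int);m=((im[:,:,2]>120)&(im[:,:,1]<50)&(im[:,:,0]<50)).astype(np.uint8)
    k,_,st,c=cv2.connectedComponentsWithStats(m)
    for i in range(1,k):
        if st[i,4]>60: print(n,st[i],c[i].round(1))
E
```

```text
top [  0 232  31 142 528] [ 13.7 302.8]
side [313 148  36   7 112] [330.6 151.7]
side [278 288  45  18 261] [299.6 297.5]
```

View pics/c0.png

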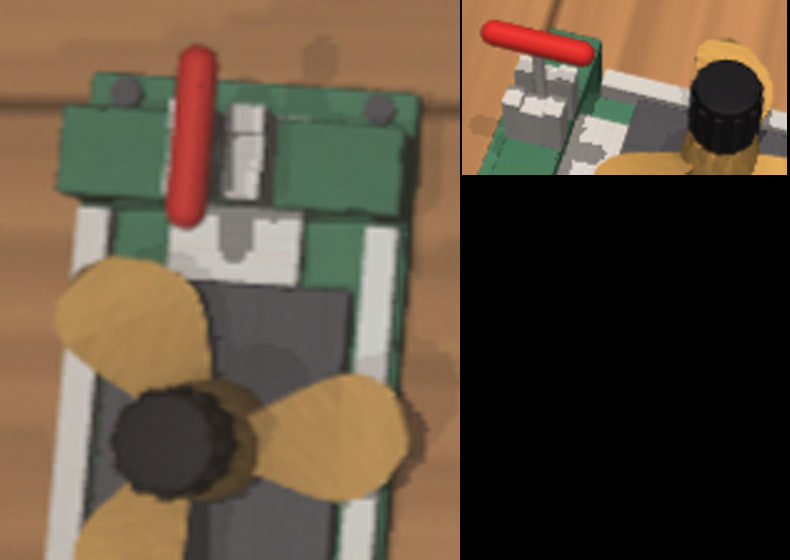

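The bar's midpoint is at about (213,239) in the top view and (299.6,297.5) in the side view. The knob's top centre is at about (207,315.5) in the top view.

```bash
cat > h.py <<'E'
from bench import r
import numpy as np
def ray(n,u,v):
    p=r.camera_params(n);R=np.array(p["R"]);t=np.array(p["t"])
    return -R.T@t, R.T@np.array([(u-p["cx"])/p["fx"],(v-p["cy"])/p["fy"],1])
def onz(n,u,v,z):
    c,d=ray(n,u,v);return (c+d*(z-c[2])/d[2]).round(1)
def proj(n,X):
    p=r.camera_params(n);c=np.array(p["R"])@X+np.array(p["t"]);return (p["fx"]*c[0]/c[2]+p["cx"],p["fy"]*c[1]/c[2]+p["cy"])
E
python3 - <<'E'
from h import *
print("bar",onz("top",213,239,137),onz("side",299.6,297.5,136))
print("barends",onz("top",165+198/4,205+50/4,135),onz("top",165+186/4,205+222/4,135))
print("barends side",onz("side",283,293.5,135),onz("side",319,301,135))
print("knob top",onz("top",207,315.5,139),"side mid",onz("side",375.3,322,118))
a,b=onz("top",169,438,10),onz("top",187,226,10)
print("base right/left edges",a,b,onz("top",251,441,10),onz("top",269,228,10))
s=r.sense();print(s["tool_pos"],s["tcp_rot"])
E
```

```text
bar [599.5 152.  137. ] [600.3 154.8 136. ]
barends [629.5 151.2 135. ] [570.  153.6 135. ]
barends side [624.1 152.8 135. ] [573.7 153.7 135. ]
knob top [495.2 156.6 139. ] side mid [495.6 158.1 118. ]
base right/left edges [303.8 235.6  10. ] [633.8 219.   10. ] [301.1 108.8  10. ] [632.1  87.8  10. ]
[207.08088026 562.59455551 230.34224273] [-1.79902543e+02 -9.41687459e-03  1.59785850e+02]
```

```bash
python3 -m handwheel '[[-0.0425,-0.0207,0,0],[-0.0425,-0.0207,0,0],[-0.0425,-0.0207,0,0],[-0.0425,-0.0207,0,0],[-0.0425,-0.0207,0,0],[-0.0425,-0.0207,0,0],[-0.0425,-0.0207,0,0],[-0.0425,-0.0207,0,0],[-0.0425,-0.0207,0,0],[-0.0425,-0.0207,0,0]]' 0.0854 40
python3 -m handwheel '[[-0.0425,-0.0207,0,0],[-0.0425,-0.0207,0,0],[0,0,0,8.5],[0,0,0,8.5],[0,0,0,8.5],[0,0,0,8.5],[0,0,0,8.5],[0,0,0,8.5],[0,0,0,8.5],[0,0,0,8.5]]'
python3 -m handwheel '[[0,0,0,8.5],[0,0,0,8.5],[0,0,0,8.5],[0,0,0,8.5],[0,0,0,8.5],[0,0,0,8.5],[0,0,0,8.5],[0,0,0,8.5],[0,0,0,8.5],[0,0,0,8.5]]'
python3 -m handwheel '[[0,0,0,8.5],[0,0,0,0.8],[0,0,0,0]]'
```

```text
time: 1.1
tool_pos: [535.4, 220.2, 230.9]
tcp_rot: [-180.0, -0.0, 159.8]
ft_force: [0.6, 0.5, -0.3]
finger_gap: 85.2
grip_force: 0.0
time: 2.1
tool_pos: [599.7, 153.7, 230.6]
tcp_rot: [-179.9, 0.0, 91.4]
ft_force: [0.3, -0.7, 0.5]
finger_gap: 85.4
grip_force: 0.0
time: 3.1
tool_pos: [599.7, 153.7, 230.7]
tcp_rot: [180.0, 0.1, 6.4]
ft_force: [-0.3, -0.0, -0.4]
finger_gap: 85.7
grip_force: 0.0
time: 3.4
tool_pos: [599.8, 153.7, 230.9]
tcp_rot: [180.0, 0.0, -2.3]
ft_force: [0.6, 1.1, 0.2]
finger_gap: 85.1
grip_force: 0.0
```

```bash
python3 -m handwheel '[[0,0,0.04,0],[0,0,0.04,0],[0,0,0.024,0],[0,0,0.01,0],[0,0,0,0],[0,0,0,0]]' 0.06
python3 -m handwheel '[[0,0,0,0],[0,0,0,0],[0,0,0,0],[0,0,0,0],[0,0,0,0],[0,0,0,0],[0,0,0,0],[0,0,0,0]]' 0.0 50
python3 -c "
from bench import r
import cv2
i=r.snapshot('side')[230:380,220:420,::-1];cv2.imwrite('pics/g1.png',cv2.resize(i,None,fx=4,fy=4))"
```

```text
time: 4.0
tool_pos: [601.0, 153.9, 118.9]
tcp_rot: [-180.0, -0.1, -2.4]
ft_force: [1.0, -0.1, 0.3]
finger_gap: 59.8
grip_force: 0.0
time: 4.8
tool_pos: [600.9, 152.5, 118.8]
tcp_rot: [179.9, -0.1, -2.5]
ft_force: [-1.5, -6.3, 6.1]
finger_gap: 12.2
grip_force: 48.7
```

View pics/g1.png

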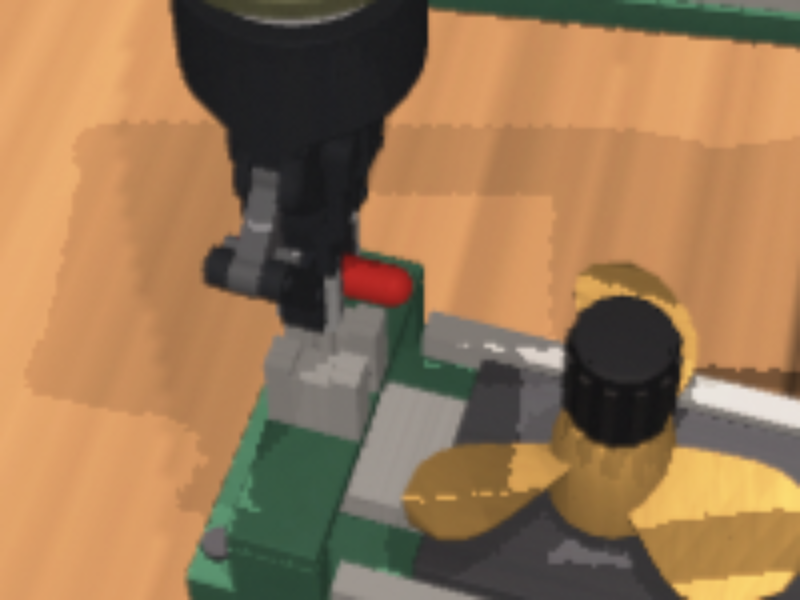

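The fingers hold the red bar near its middle (about (330,280) in the crop), just above the collar. I'll lift it next.

```bash
python3 -m handwheel '[[0,0.0015,0,0],[0,0,-0.006,0],[0,0,-0.007,0],[0,0,-0.007,0],[0,0,-0.007,0],[0,0,0,0],[0,0,0,0]]' 0.0 90
python3 -c "
from bench import r
import cv2
i=r.snapshot('side')[230:380,220:420,::-1];cv2.imwrite('pics/g2.png',cv2.resize(i,None,fx=4,fy=4));print(r.sense()['wrist_torque'])"
```

```text
time: 5.55
tool_pos: [600.3, 152.1, 143.4]
tcp_rot: [180.0, -0.0, -2.5]
ft_force: [7.3, -0.2, -10.0]
finger_gap: 10.9
grip_force: 87.7
[ 0.09144662 -1.30369794 -0.03717048]
```

View pics/g2.png

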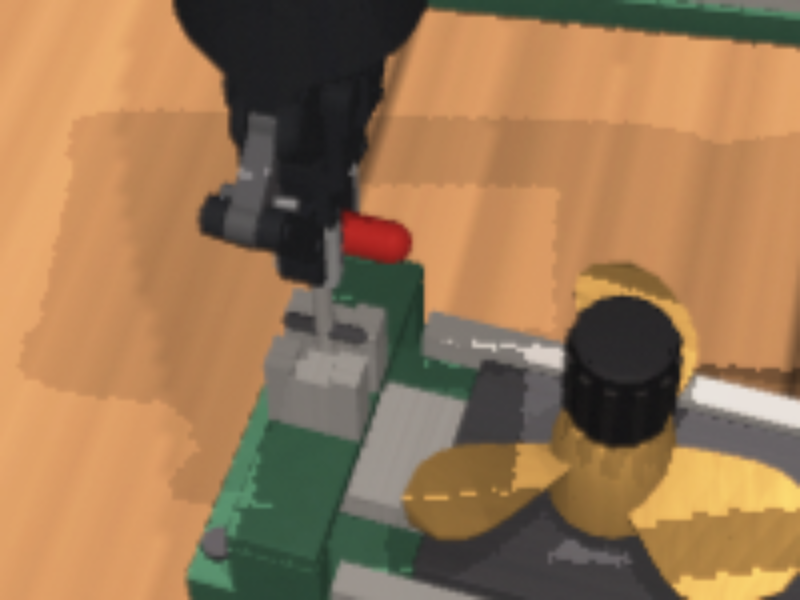

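The cross pin is now clear above the collar at about (325,325) in the crop, with the bar roughly 25 mm up. Now the quarter turn.

```bash
python3 -m handwheel '[[0,0,-0.001,0],[0,0,0,-6],[0,0,0,-6],[0,0,0,-6],[0,0,0,-6],[0,0,0,-6],[0,0,0,0]]'
python3 -m handwheel '[[0,0,0,-6],[0,0,0,-6],[0,0,0,-6],[0,0,0,-6],[0,0,0,-6],[0,0,0,-6],[0,0,0,-6],[0,0,0,0]]'
python3 -c "
from bench import r
s=r.sense();print(s['wrist_torque'],s['ft_force'])"
```

```text
time: 6.3
tool_pos: [600.2, 152.4, 144.2]
tcp_rot: [-180.0, -0.0, 27.7]
ft_force: [8.5, 1.7, -10.1]
finger_gap: 11.0
grip_force: 87.7
time: 7.1
tool_pos: [599.8, 152.7, 144.0]
tcp_rot: [-180.0, -0.0, 69.7]
ft_force: [6.8, 2.5, -10.0]
finger_gap: 11.1
grip_force: 87.8
[ 0.45688877 -1.07840685 -0.02003843] [  6.8331078    2.53726717 -10.00998956]
```

```bash
python3 -m handwheel '[[0,0,0,-6],[0,0,0,-6],[0,0,0,-6],[0,0,0,0],[0,0,0,0]]'
python3 -c "
from bench import r
import cv2
i=r.snapshot('side')[230:380,220:420,::-1];cv2.imwrite('pics/g3.png',cv2.resize(i,None,fx=4,fy=4));s=r.sense();print(s['wrist_torque'],s['ft_force'])"
```

```text
time: 7.6
tool_pos: [599.6, 152.8, 143.9]
tcp_rot: [-179.9, -0.0, 87.5]
ft_force: [5.5, 2.6, -10.2]
finger_gap: 11.1
grip_force: 87.9
[ 0.44665389 -0.912418   -0.12403278] [  5.89752457   3.04806868 -10.03143154]
```

View pics/g3.png

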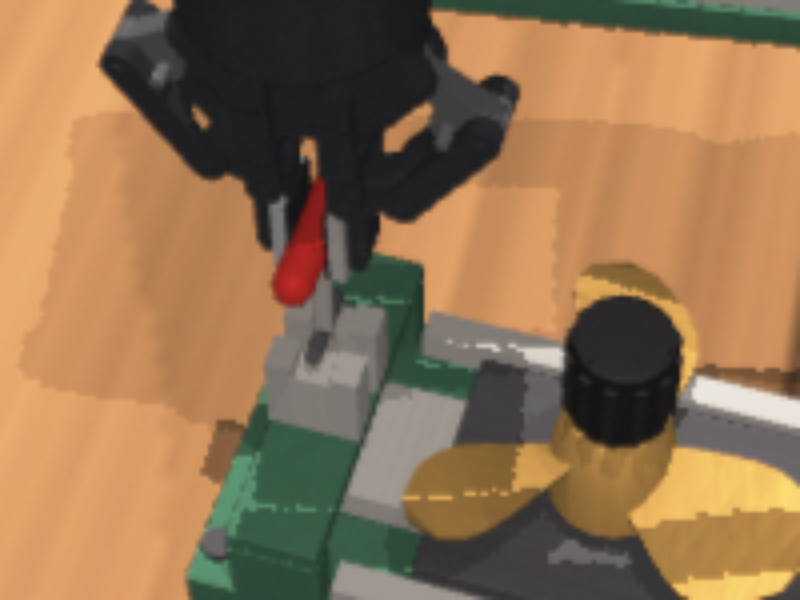

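The bar now lies across the slide, and the cross pin at about (318,350) lines up with the notch. I'll lower it in steps and watch the force.

```bash
python3 -m handwheel '[[0,0,0.002,0],[0,0,0.002,0],[0,0,0.002,0],[0,0,0,0]]'; python3 -m handwheel '[[0,0,0.001,0],[0,0,0.001,0],[0,0,0,0]]'
```

```text
time: 8.05
tool_pos: [599.6, 152.8, 137.7]
tcp_rot: [-179.9, -0.0, 87.5]
ft_force: [5.3, 2.2, -9.5]
finger_gap: 10.8
grip_force: 87.9
time: 8.35
tool_pos: [599.7, 152.7, 137.0]
tcp_rot: [-180.0, -0.0, 87.5]
ft_force: [2.8, 2.7, -5.2]
finger_gap: 11.0
grip_force: 88.8
```

Lift is about 18 mm and the notch is now taking the spring load. I'll lower a little more, open, rise and check.

```bash
python3 -m handwheel '[[0,0,0.001,0],[0,0,0,0]]'; python3 -m handwheel '[[0,0,0,0],[0,0,0,0],[0,0,0,0],[0,0,0,0],[0,0,-0.02,0],[0,0,-0.04,0],[0,0,-0.04,0],[0,0,0,0],[0,0,0,0]]' 0.06 40
python3 -c "
from bench import r
import cv2
i=r.snapshot('side')[230:380,220:420,::-1];cv2.imwrite('pics/g4.png',cv2.resize(i,None,fx=4,fy=4))"
```

```text
time: 8.55
tool_pos: [599.9, 152.7, 136.8]
tcp_rot: [180.0, -0.0, 87.5]
ft_force: [-1.8, 4.8, 0.6]
finger_gap: 10.9
grip_force: 89.3
time: 9.45
tool_pos: [601.0, 152.3, 238.1]
tcp_rot: [179.8, -0.0, 87.5]
ft_force: [-0.4, -0.0, 0.0]
finger_gap: 60.2
grip_force: 0.0
```

View pics/g4.png

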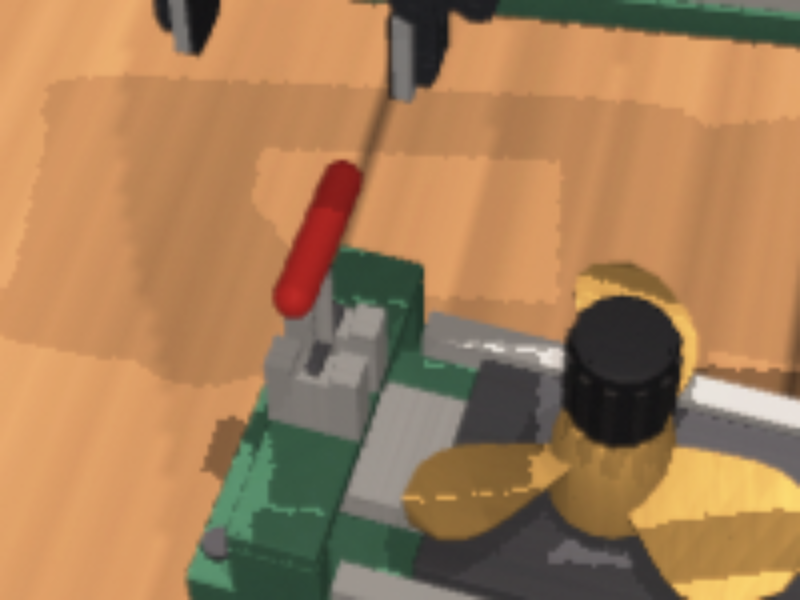

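The pin stays up by itself with its bar across the slide: the bar runs from about (292,298) to (345,175), and the cross pin sits in the notch. Next is the knob.

```bash
python3 -m handwheel '[[0,-0.04,0,0],[0,-0.04,0,0],[0,-0.0255,0,0],[0,0,0,0],[0,0,0,0]]' 0.0854
python3 -m handwheel '[[0,0,0.04,0],[0,0,0.04,0],[0,0,0.035,0],[0,0,0.015,0],[0,0,0,0]]'
python3 -m handwheel '[[0,0,0,0],[0,0,0,0],[0,0,0,0],[0,0,0,0],[0,0,0,0],[0,0,0,0],[0,0,0,0]]' 0.0 40
```

```text
time: 10.0
tool_pos: [493.9, 156.7, 235.0]
tcp_rot: [-179.9, 0.0, 87.5]
ft_force: [0.3, -0.5, 0.2]
finger_gap: 85.6
grip_force: 0.0
time: 10.5
tool_pos: [493.0, 156.2, 103.2]
tcp_rot: [-179.7, 0.1, 87.5]
ft_force: [-0.5, 0.1, 0.9]
finger_gap: 85.0
grip_force: 0.0
time: 11.2
tool_pos: [495.1, 157.2, 108.3]
tcp_rot: [179.9, -0.0, 87.5]
ft_force: [-4.8, -0.6, 8.5]
finger_gap: 35.1
grip_force: 39.8
```

```bash
python3 -m handwheel '[[0,0,-0.002,0],[0,-0.01,0,0],[0,-0.01,0,0],[0,-0.01,0,0],[0,-0.01,0,0],[0,-0.01,0,0],[0,-0.01,0,0],[0,-0.01,0,0],[0,0,0,0]]'
python3 -m handwheel '[[0,-0.004,0,0],[0,-0.004,0,0],[0,-0.001,0,0],[0,0,0,0],[0,0,0,0],[0,0,0,0]]'
```

```text
time: 12.1
tool_pos: [423.2, 161.2, 108.4]
tcp_rot: [-180.0, -0.1, 87.5]
ft_force: [-1.3, 7.6, -3.9]
finger_gap: 35.1
grip_force: 44.3
time: 12.7
tool_pos: [415.2, 161.6, 108.4]
tcp_rot: [180.0, -0.1, 87.5]
ft_force: [0.6, 8.7, -5.5]
finger_gap: 35.0
grip_force: 44.2
```

```bash
python3 -m handwheel '[[0,0,0,0],[0,0,0,0],[0,0,0,0],[0,0,0,0],[0,0,0,0],[0,0,-0.03,0],[0,0,-0.04,0],[0,0,-0.05,0],[0,0,0,0],[0,0,0,0]]' 0.0854
python3 -c "
from bench import r
import cv2
cv2.imwrite('pics/g5.png',r.snapshot('side')[:,:,::-1])"
```

```text
time: 13.7
tool_pos: [416.8, 160.6, 230.1]
tcp_rot: [179.8, -0.1, 87.5]
ft_force: [1.3, -0.7, -0.3]
finger_gap: 85.3
grip_force: 0.0
```

View pics/g5.png

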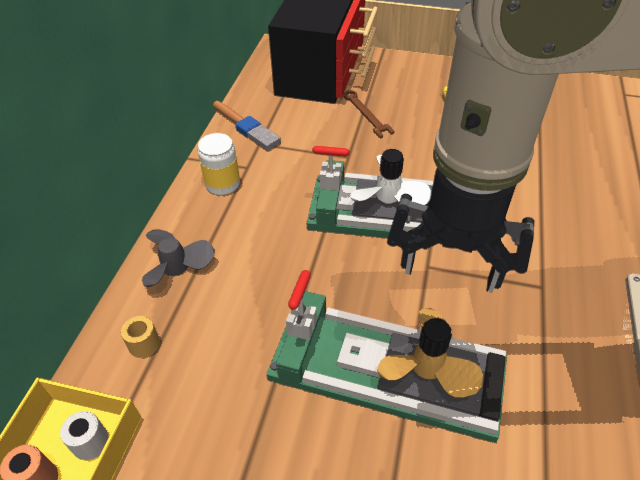

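The carriage is at the rubber stop with the knob at (435,337), the bronze bar is parked at (300,290), the grey slide hasn't moved, and the gripper is clear of everything.

```bash
python3 -c "
from bench import r
print(r.hand_in())"
```

```text
the job is handed in; nothing more can be done
None
```

The job is handed in (no verdict came back): in the last picture the bronze pin is parked up in its notch, the propeller is at the rubber stop and released, and the grey slide is untouched.

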